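# Press a brass urn onto the engraver's taper

### The job

Get the small brass urn ready for engraving: pick it up as it stands, mouth down, set its mouth over the stout rubber-ribbed taper and press it straight down until its rim is fully home on the taper's wooden collar, so that the ribs grip it. Let go and leave it upright there.

Things in the scene. Friction and masses are not known exactly. Their poses are not given: they have to be found in the camera images.
- urn: Small brass urn, loose, 80 mm tall, 0.1 kg, upside down: mouth on the bench, flat closed foot up. Round straight body 56 mm wide from 30 to 74 mm above the rim: grip there from above, any yaw; 43 mm neck and 49 mm rim below. Bore 38 mm wide at the rim, 34 mm at 16 mm inside, then wider; hollow 50 mm deep. Origin: centre of the rim; z up to the foot. May be pushed down by the foot or in the grip.
- stout_seat (a point): Centre of the top face of the round dark collar (64 mm wide, top 30 mm above the bench) of the holder with the stout taper; z up. The holder is fixed: a 100 mm square wooden plate, 16 mm thick, the collar, and an upright pale taper with six black springy rubber ribs, 42 mm wide over them at the collar, 34 mm at 32 mm up. Here the rim must come to rest.
- stout_nose (a point): Centre of the stout taper's blunt 14 mm nose, 44 mm above the collar's top. Once over it, the urn meets the ribs with its rim about 15 mm above the collar and hangs up 7 to 13 mm short if only let go; a straight push growing to about 15 N (20 N at most) brings it home, and the ribs' friction then holds it.
- big_urn: Bystander, not to be used: the bigger brass urn, 74 mm wide, 96 mm tall, also upside down. Origin: centre of its underside. Other bystanders nearby: a round pot 60 mm tall, mouth up; a 54 mm lid with a knob; and a second holder, on the same kind of plate, with a slim taper (20 mm wide at the collar, 58 mm tall). The two holders may stand either way round.
There are look-alikes about, which are no part of the job. Leave any purple or red look-alike of the urn alone. What is shaped like the part that bears stout_seat but pink is not meant.

How it is judged:
At the end, for the whole second after the job is handed in: The small urn is on the stout taper, its rim within 5 mm of the collar's top and within 10 mm of its centre, upright within 10 degrees, mouth down, at rest (z of urn in the frame of stout_seat between -0.005 and 0.005 m and horizontal distance between urn and stout_seat below 0.01 m and angle between urn's own z axis and vertical below 0.175 rad and linear speed of urn below 0.02 m/s); the robot touches nothing.
It also fails if it takes over 38 s, if anything falls off the work surface, if the arm or the gripper's body presses on something with over 40 N, if the wrist force passes 120 N, or if a joint passes its speed limit or range.

### The arm

A 7-joint arm with a two-finger parallel gripper is mounted at the origin on the work surface. World frame = base frame: x ahead of the robot, y to its left, z up, the work surface at z = 0. Lengths are in m, angles in rad, forces in N, time in s.
With the tool pointing down it reaches from about 0.425 to 0.925 m from the base axis. Payload 6.8 kg.
Tool frame: the origin (TCP) lies on the centre line of the jaws, within the pads' length; the fingertips stand 19 mm ahead of it and the grasp point (between the pads) is the TCP; z points along the fingers, y is the line along which they close (so a half turn about z gives the same grasp; the last joint's range is limited). The gripper opens to 85 mm and grips with 20 to 120 N. Pads are 22 mm wide; open, the fingers measure 114 mm over their backs; the gripper's body (76 mm by 85 mm) begins 54 mm behind the grasp point. The pads swing forward as they close: fully open they stand 13 mm farther back than shut.
Start: joints at [1.169, 0.477, 0.022, 1.555, -0.011, 1.109, -0.083], TCP at [0.195, -0.646, 0.25] pointing down, gripper open.
Joint ranges: [-2.96, 2.96], [-0.34, 2.1], [-1.41, 1.46], [0.24, 2.44], [-1.37, 4.51], [0.17, 1.92], [-2.96, 2.96]. Speed limits (rad/s): [2.39, 2.39, 3.14, 3.14, 3.14, 3.14, 3.14].

### API

Orientations are given as a rotation vector (axis times angle).
In Python, from bench import r gives the robot as it stands. The module is installed in compiled form; this text tells all that it offers.
- The arm moves only by the tool arm_command, never from a script. Its argument "rows" is a list of rows, each an object of numbers: "fingers": the opening, from -1 (shut) to 1 (fully open); "x", "y", "z": the shift along the tool's x, y, z in m; "ax", "ay", "az": the turn, a rotation vector about the tool's x, y, z in degrees. In form: [{"fingers": .., "x": .., "y": .., "z": .., "ax": .., "ay": .., "az": ..}, ...]. A call has 1 to 10 rows; each row shifts and turns the commanded pose from where the row before left it, along the tool's axes as they then stand; what a row does not reach is not made up. A row lasts 1/12 s, in which the tool goes at most 41.7 mm and 7.16 degrees, less where a joint would pass 70% of its speed; a pose out of reach is approached as far as the arm can. A call is refused whole if a number of a shift passes 0.0417 or a number of a turn 7.16, either way. A call with a gripper value outside its range is refused whole. The fingers move at their own pace and stop on an object; "grip_force" is the grip in N (left out, the last holds). Time passes only in rows, so rows that do not move let the fingers close. It gives the time, the measured TCP pose, the force, the opening and the grip force at its end, in the units of the state.
- r.get_obs(): the state, without advancing time (a new reading comes with each control period).
- r.grab_frame(name): name is "side" or "top"; returns a dict with "frame" (400x640x3 uint8, red, green, blue), "depth" (400x640 float32, m along the optical axis (not along the pixel's ray), 0 where there is no reading), "K" (3x3 intrinsics, pixels), "world_from_camera" (4x4, takes a point from camera to world coordinates). Camera axes: x right, y down, z forward; pixel columns grow to the right and rows downward; lengths in m; the calibration is good to about 2 mm. A picture is of the moment at which its call begins.
- r.hand_in(): hands the job in; it is judged then, once.
The state is a dict: "clock": time; "joints": joint angles; "qvel": joint speeds; "tau": joint torques, N m; "tcp_pos": TCP position; "orientation": TCP orientation; "contact_force": force on the tool from outside, world axes, zero at the start; "moment": the same for the moment, N m; "grip_width": finger opening in m; "gripper_force": force on a finger pad.
Only numpy, scipy, OpenCV 4.12 (cv2) and the standard library are available. Lean on these libraries where they do the work, as an engineer would, in place of code of your own. Each camera call takes 0.05 s, during which the arm holds its last target. There are 200 camera calls.

## Working session

There is one attempt and no reset: what is moved stays moved. The work goes in short steps, Python scripts to look and compute and a tool call to move; the robot and the scene stay as the last step left them, time stands still between calls to the robot, and variables do not carry over. Pictures are saved under pics/ and viewed, at most 10 in all, crops included, and the job is handed in when it is done.

Besides the shell and the picture viewer there is one more tool, called after "Request:" as name(argument=value, ...), one argument or row to a line, values as JSON. arm_command: Moves the arm, as the interface text tells. Its arguments: {"type":"object","properties":{"rows":{"type":"array"},"grip_force":{"type":"number"}},"required":["rows"]}

```bash
mkdir -p pics
cat > h.py <<'E'
from bench import r
import numpy as np, cv2
def grab(n):
    f=r.grab_frame(n); np.savez(''+n+'.npz',**{k:f[k] for k in f}); return f
def load(n): return np.load(''+n+'.npz')
def xyz(f):
    d=f['depth']; K=f['K']; v,u=np.mgrid[:d.shape[0],:d.shape[1]]
    p=np.stack([(u-K[0,2])/K[0,0]*d,(v-K[1,2])/K[1,1]*d,d],-1)
    T=f['world_from_camera']; return p@T[:3,:3].T+T[:3,3]
E
python3 - <<'E'
from h import *
for n in('top','side'):
    f=grab(n); cv2.imwrite(f'pics/{n}1.png',f['frame'][...,::-1]); print(f['world_from_camera'].round(3).tolist())
o=r.get_obs();print(o)
E
```

```text
[[0.017, -0.985, 0.172, 0.318], [-1.0, -0.021, -0.019, -0.025], [0.023, -0.172, -0.985, 1.208], [0.0, 0.0, 0.0, 1.0]]
[[-0.863, -0.367, 0.348, 0.174], [-0.506, 0.64, -0.578, 0.543], [-0.011, -0.675, -0.738, 0.799], [0.0, 0.0, 0.0, 1.0]]
{'clock': 0.1, 'joints': array([ 1.1689011 ,  0.47775282,  0.02234668,  1.55631435, -0.01149468,
        1.10933248, -0.08308891]), 'qvel': array([-0.00039345, -0.00135175, -0.00049284, -0.00351474,  0.00052737,
       -0.00199533, -0.0013884 ]), 'tau': array([ 4.90635139e-03, -5.97755992e+01,  1.61393467e+00, -2.81950861e+01,
        1.28806583e-02,  5.03726013e-03, -5.71667010e-05]), 'tcp_pos': array([ 0.19531632, -0.6456068 ,  0.24941543]), 'orientation': array([-3.10613141e+00, -4.59642001e-01,  5.85991293e-04]), 'contact_force': array([-0.64557013,  1.04332643,  0.31271322]), 'moment': array([ 0.01948587, -0.0182753 ,  0.00191828]), 'gripper_force': 0.0, 'grip_width': 0.08557535441519855}
```

View pics/top1.png

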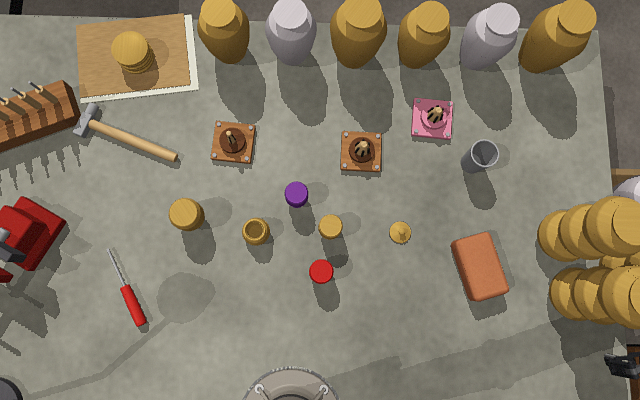

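View pics/side1.png

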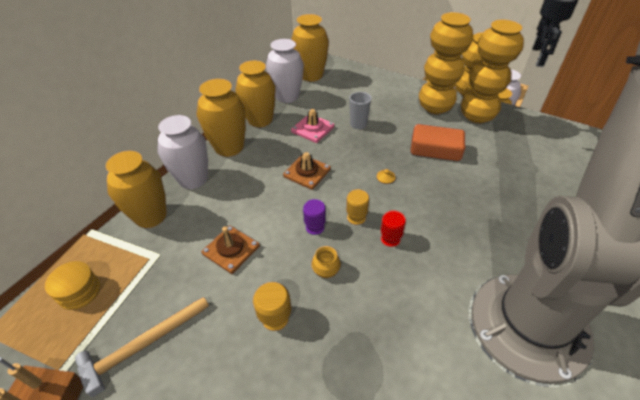

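Top view: the urn candidates are brass at (331,226), brass at (187,213, wider, so big_urn), purple at (296,194) and red at (321,271). The small brass one at (331,226) fits. The holder candidates are (361,150) with the thick ribbed taper, (233,140) with the slim one, and (434,117) in pink. The wooden one at (361,150) fits. I'll measure both and confirm in a crop.

Run:
```python
from h import *
f=load('top'); P=xyz(f); S=load('side'); Q=xyz(S)
c=cv2.resize(f['frame'][90:290,170:450],None,fx=2.8,fy=2.8,interpolation=cv2.INTER_CUBIC)
cv2.imwrite('pics/crop1.png',c[...,::-1])
def fit(m,P,lab):
    q=P[m]; xy=q[:,:2].astype(np.float32)
    (cx,cy),R=cv2.minEnclosingCircle(xy); print(lab,len(q),'mean',q.mean(0).round(4),'circ',round(cx,4),round(cy,4),'r',round(R,4))
def box(P,c,r): return (np.hypot(P[...,0]-c[0],P[...,1]-c[1])<r)
for n,A,F in(('top',P,f),('side',Q,S)):
    u0=P[226,331]; h0=P[150,361]
    b=box(A,u0,.05)
    fit(b&(A[...,2]>.074)&(A[...,2]<.09),A,n+' foot')
    print('maxz',A[b][:,2].max().round(4))
    b=box(A,h0,.06)
    fit(b&(A[...,2]>.025)&(A[...,2]<.034),A,n+' collar')
    fit(b&(A[...,2]>.070)&(A[...,2]<.085),A,n+' nose')
    m=b&(A[...,2]>.010)&(A[...,2]<.020); print(n,'plate',cv2.minAreaRect(A[m][:,:2].astype(np.float32)))
for p in((213,187),(194,296),(271,321),(140,233),(117,434)): print(p,P[p].round(3))
```

```text
top foot 443 mean [ 0.4439 -0.0822  0.0798] circ 0.4443 -0.0823 r 0.0278
maxz 0.0871
top collar 307 mean [ 0.6379 -0.1581  0.0299] circ 0.641 -0.1592 r 0.0325
top nose 44 mean [ 0.6402 -0.1587  0.074 ] circ 0.6406 -0.1593 r 0.0096
top plate ((0.6392448544502258, -0.1582103967666626), (0.0999358519911766, 0.09734245389699936), 89.05912780761719)
side foot 312 mean [ 0.445  -0.0786  0.0799] circ 0.4463 -0.0803 r 0.0277
maxz 0.0834
side collar 175 mean [ 0.6372 -0.1501  0.0303] circ 0.6426 -0.1571 r 0.0329
side nose 26 mean [ 0.6424 -0.1573  0.0735] circ 0.6427 -0.1585 r 0.0103
side plate ((0.6396691799163818, -0.15784746408462524), (0.1020411029458046, 0.09422922879457474), 88.3348388671875)
(213, 187) [0.464 0.244 0.094]
(194, 296) [ 0.515 -0.001  0.081]
(271, 321) [ 0.34  -0.062  0.08 ]
(140, 233) [0.652 0.155 0.046]
(117, 434) [ 0.719 -0.335  0.054]
```

View pics/crop1.png

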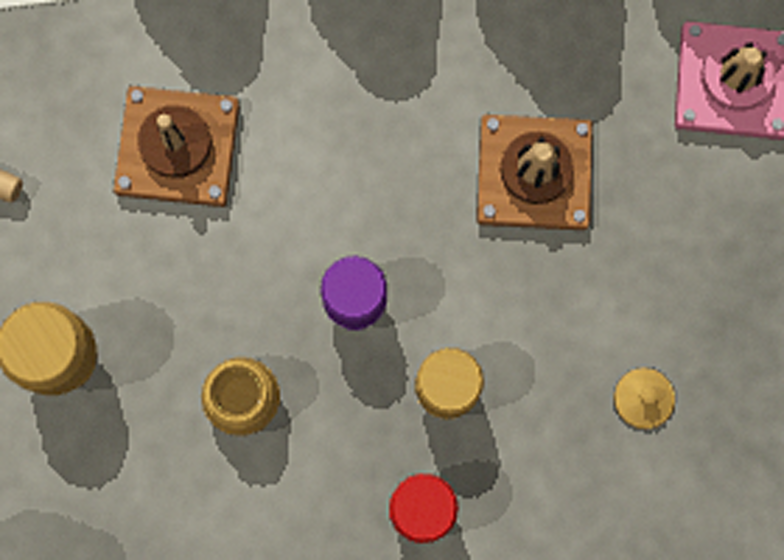

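The crop confirms it: the small brass urn is at (450,382) and the wooden holder with the stout ribbed taper at (536,167). The measured heights of 80, 30 and 74 mm match. Next I'll check clearance on the way and work out the moves.

```bash
cat >> h.py <<'E'
from scipy.spatial.transform import Rotation as Ro
def need(t,o=None):
    o=o or r.get_obs(); R=Ro.from_rotvec(o['orientation']); d=np.array(t)-o['tcp_pos']
    print('t',round(o['clock'],2),'tcp',o['tcp_pos'].round(4),'F',o['contact_force'].round(1),'w',round(o['grip_width'],4),'gf',round(o['gripper_force'],1),'tool shift mm',(R.inv().apply(d)*1e3).round(1),'tilt',R.as_matrix()[:,2].round(4),'tooly',R.as_matrix()[:,1].round(3))
E
python3 - <<'E'
from h import *
need([.445,-.0815,.25]); need([.445,-.0815,.055])
for n in('top','side'):
    P=xyz(load(n)).reshape(-1,3)
    m=(P[:,2]>.12)&(P[:,1]<-.25)&(P[:,0]>.1)&(P[:,0]<.65)&(P[:,1]>-1); q=P[m]
    d=np.abs((q[:,0]-.195)*.915-(q[:,1]+.646)*.405); s=(q[:,0]-.195)*.405+(q[:,1]+.646)*.915
    for a in(0,.1,.2,.3): 
        k=(s>a-.05)&(s<a+.1); print(n,a,(d[k].min().round(3),q[k][d[k].argmin()].round(3)) if k.any() else None)
E
```

```text
t 0.1 tcp [ 0.1953 -0.6456  0.2494] F [-0.6  1.   0.3] w 0.0856 gf 0.0 tool shift mm [ 4.024e+02 -4.676e+02  1.000e-01] tilt [-6.0e-04  1.6e-03 -1.0e+00] tooly [ 0.29  -0.957 -0.002]
t 0.1 tcp [ 0.1953 -0.6456  0.2494] F [-0.6  1.   0.3] w 0.0856 gf 0.0 tool shift mm [ 402.4 -467.3  195.1] tilt [-6.0e-04  1.6e-03 -1.0e+00] tooly [ 0.29  -0.957 -0.002]
top 0 (np.float64(0.004), array([ 0.204, -0.616,  0.316]))
top 0.1 (np.float64(0.027), array([ 0.191, -0.589,  0.289]))
top 0.2 (np.float64(0.176), array([ 0.416, -0.579,  0.15 ]))
top 0.3 None
side 0 (np.float64(0.0), array([ 0.211, -0.611,  0.392]))
side 0.1 (np.float64(0.023), array([ 0.195, -0.589,  0.291]))
side 0.2 (np.float64(0.177), array([ 0.418, -0.579,  0.156]))
side 0.3 None
```

Request:
arm_command(
  rows=[
    {"fingers": 1, "x": 0.025, "y": -0.029},
    {"fingers": 1, "x": 0.025, "y": -0.029},
    {"fingers": 1, "x": 0.025, "y": -0.029},
    {"fingers": 1, "x": 0.025, "y": -0.029},
    {"fingers": 1, "x": 0.025, "y": -0.029},
    {"fingers": 1, "x": 0.025, "y": -0.029},
    {"fingers": 1, "x": 0.025, "y": -0.029},
    {"fingers": 1, "x": 0.025, "y": -0.029},
    {"fingers": 1, "x": 0.025, "y": -0.029},
    {"fingers": 1, "x": 0.025, "y": -0.029},
  ],
  grip_force=40,
)

```text
validation failed for argument at $.ro...
```

```bash
python3 -c "
from h import *
need([.445,-.0815,.15])"
```

```text
t 0.1 tcp [ 0.1953 -0.6456  0.2494] F [-0.6  1.   0.3] w 0.0856 gf 0.0 tool shift mm [ 402.4 -467.5  100.1] tilt [-6.0e-04  1.6e-03 -1.0e+00] tooly [ 0.29  -0.957 -0.002]
```

The call was refused, probably because each row needs all seven keys.

Request:
arm_command(
  rows=[
    {"fingers": 1, "x": 0.025, "y": -0.029, "z": 0, "ax": 0, "ay": 0, "az": 0},
    {"fingers": 1, "x": 0.025, "y": -0.029, "z": 0, "ax": 0, "ay": 0, "az": 0},
    {"fingers": 1, "x": 0.025, "y": -0.029, "z": 0, "ax": 0, "ay": 0, "az": 0},
    {"fingers": 1, "x": 0.025, "y": -0.029, "z": 0, "ax": 0, "ay": 0, "az": 0},
    {"fingers": 1, "x": 0.025, "y": -0.029, "z": 0, "ax": 0, "ay": 0, "az": 0},
    {"fingers": 1, "x": 0.025, "y": -0.029, "z": 0, "ax": 0, "ay": 0, "az": 0},
    {"fingers": 1, "x": 0.025, "y": -0.029, "z": 0, "ax": 0, "ay": 0, "az": 0},
    {"fingers": 1, "x": 0.025, "y": -0.029, "z": 0, "ax": 0, "ay": 0, "az": 0},
    {"fingers": 1, "x": 0.025, "y": -0.029, "z": 0, "ax": 0, "ay": 0, "az": 0},
    {"fingers": 1, "x": 0.025, "y": -0.029, "z": 0, "ax": 0, "ay": 0, "az": 0},
  ],
  grip_force=40,
)

```text
clock: 0.93
tcp_pos: [0.3509, -0.2942, 0.2502]
orientation: [3.108, 0.46, -0.0]
contact_force: [1.6, -1.0, 0.9]
grip_width: 0.0852
gripper_force: 0.0
```

```bash
python3 -c "
from h import *
need([.445,-.0815,.15])"
```

```text
t 0.93 tcp [ 0.3509 -0.2942  0.2502] F [ 1.6 -1.   0.9] w 0.0852 gf 0.0 tool shift mm [ 151.7 -176.4  100.1] tilt [-3.e-04 -1.e-04 -1.e+00] tooly [ 0.289 -0.957 -0.   ]
```

Request:
arm_command(
  rows=[
    {"fingers": 1, "x": 0.022, "y": -0.025, "z": 0.014, "ax": 0, "ay": 0, "az": 0},
    {"fingers": 1, "x": 0.022, "y": -0.025, "z": 0.014, "ax": 0, "ay": 0, "az": 0},
    {"fingers": 1, "x": 0.022, "y": -0.025, "z": 0.014, "ax": 0, "ay": 0, "az": 0},
    {"fingers": 1, "x": 0.022, "y": -0.025, "z": 0.014, "ax": 0, "ay": 0, "az": 0},
    {"fingers": 1, "x": 0.022, "y": -0.025, "z": 0.014, "ax": 0, "ay": 0, "az": 0},
    {"fingers": 1, "x": 0.022, "y": -0.025, "z": 0.014, "ax": 0, "ay": 0, "az": 0},
    {"fingers": 1, "x": 0.02, "y": -0.027, "z": 0.014, "ax": 0, "ay": 0, "az": 0},
    {"fingers": 1, "x": 0, "y": 0, "z": 0, "ax": 0, "ay": 0, "az": 0},
    {"fingers": 1, "x": 0, "y": 0, "z": 0, "ax": 0, "ay": 0, "az": 0},
  ],
)

```text
clock: 1.68
tcp_pos: [0.4448, -0.0806, 0.1515]
orientation: [-3.105, -0.467, 0.003]
contact_force: [-0.9, -1.0, 0.9]
grip_width: 0.0852
gripper_force: 0.0
```

Run:
```python
from h import *
need([.445,-.0815,.055])
f=grab('side'); c=cv2.resize(f['frame'][80:300,240:480],None,fx=2.5,fy=2.5,interpolation=cv2.INTER_CUBIC); cv2.imwrite('pics/s2.png',c[...,::-1])
```

```text
t 1.68 tcp [ 0.4448 -0.0806  0.1515] F [-0.9 -1.   0.9] w 0.0852 gf 0.0 tool shift mm [ 0.   1.  96.5] tilt [-0.0019  0.001  -1.    ] tooly [ 0.294 -0.956 -0.002]
```

View pics/s2.png

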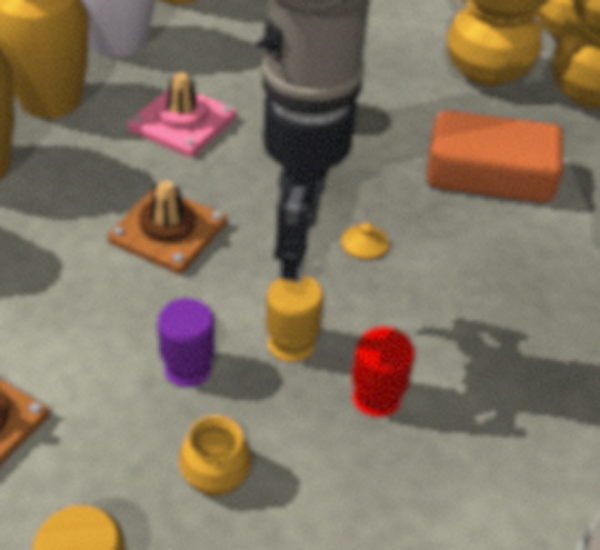

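The gripper hangs over the brass urn (crop pixel 293,290), clear of the purple and red ones. Going down and closing.

Request:
arm_command(
  rows=[
    {"fingers": 1, "x": 0, "y": 0.001, "z": 0.018, "ax": 0, "ay": 0, "az": 0},
    {"fingers": 1, "x": 0, "y": 0, "z": 0.022, "ax": 0, "ay": 0, "az": 0},
    {"fingers": 1, "x": 0, "y": 0, "z": 0.022, "ax": 0, "ay": 0, "az": 0},
    {"fingers": 1, "x": 0, "y": 0, "z": 0.02, "ax": 0, "ay": 0, "az": 0},
    {"fingers": 1, "x": 0, "y": 0, "z": 0.014, "ax": 0, "ay": 0, "az": 0},
    {"fingers": 1, "x": 0, "y": 0, "z": 0, "ax": 0, "ay": 0, "az": 0},
    {"fingers": -1, "x": 0, "y": 0, "z": 0, "ax": 0, "ay": 0, "az": 0},
    {"fingers": -1, "x": 0, "y": 0, "z": 0, "ax": 0, "ay": 0, "az": 0},
    {"fingers": -1, "x": 0, "y": 0, "z": 0, "ax": 0, "ay": 0, "az": 0},
    {"fingers": -1, "x": 0, "y": 0, "z": 0, "ax": 0, "ay": 0, "az": 0},
  ],
  grip_force=60,
)

```text
clock: 2.57
tcp_pos: [0.4462, -0.0843, 0.0577]
orientation: [3.107, 0.458, 0.003]
contact_force: [-0.5, -1.1, 4.5]
grip_width: 0.0549
gripper_force: 62.3
```

Request:
arm_command(
  rows=[
    {"fingers": -1, "x": 0, "y": 0, "z": 0, "ax": 0, "ay": 0, "az": 0},
    {"fingers": -1, "x": 0, "y": 0, "z": 0, "ax": 0, "ay": 0, "az": 0},
    {"fingers": -1, "x": 0, "y": 0, "z": 0, "ax": 0, "ay": 0, "az": 0},
    {"fingers": -1, "x": 0, "y": 0, "z": 0, "ax": 0, "ay": 0, "az": 0},
    {"fingers": -1, "x": 0, "y": 0, "z": 0, "ax": 0, "ay": 0, "az": 0},
    {"fingers": -1, "x": 0, "y": 0, "z": 0, "ax": 0, "ay": 0, "az": 0},
  ],
)

```text
clock: 3.07
tcp_pos: [0.4462, -0.0843, 0.0577]
orientation: [3.107, 0.459, 0.003]
contact_force: [-1.9, -0.9, 8.2]
grip_width: 0.0553
gripper_force: 62.3
```

```bash
python3 -c "
from h import *
need([.445,-.0815,.165])"
```

```text
t 3.07 tcp [ 0.4462 -0.0843  0.0577] F [-1.9 -0.9  8.2] w 0.0553 gf 62.3 tool shift mm [  -0.2   -2.8 -107.3] tilt [ 0.0024 -0.001  -1.    ] tooly [ 0.289 -0.957  0.002]
```

Request:
arm_command(
  rows=[
    {"fingers": -1, "x": 0, "y": 0, "z": -0.015, "ax": 0, "ay": 0, "az": 0},
    {"fingers": -1, "x": 0, "y": 0, "z": -0.025, "ax": 0, "ay": 0, "az": 0},
    {"fingers": -1, "x": 0, "y": 0, "z": -0.025, "ax": 0, "ay": 0, "az": 0},
    {"fingers": -1, "x": 0, "y": 0, "z": -0.025, "ax": 0, "ay": 0, "az": 0},
    {"fingers": -1, "x": 0, "y": 0, "z": -0.02, "ax": 0, "ay": 0, "az": 0},
    {"fingers": -1, "x": 0, "y": 0, "z": 0, "ax": 0, "ay": 0, "az": 0},
  ],
)

```text
clock: 3.57
tcp_pos: [0.4479, -0.084, 0.1707]
orientation: [3.105, 0.459, 0.012]
contact_force: [0.4, 1.0, 0.0]
grip_width: 0.055
gripper_force: 63.6
```

```bash
python3 -c "
from h import *
need([.641,-.1585,.165])"
```

```text
t 3.57 tcp [ 0.4479 -0.084   0.1707] F [0.4 1.  0. ] w 0.055 gf 63.6 tool shift mm [163.3 127.1   7.4] tilt [ 0.008  -0.0015 -1.    ] tooly [ 0.289 -0.957  0.004]
```

Request:
arm_command(
  rows=[
    {"fingers": -1, "x": 0.014, "y": 0.011, "z": 0, "ax": 0, "ay": 0, "az": 0},
    {"fingers": -1, "x": 0.023, "y": 0.018, "z": 0, "ax": 0, "ay": 0, "az": 0},
    {"fingers": -1, "x": 0.023, "y": 0.018, "z": 0, "ax": 0, "ay": 0, "az": 0},
    {"fingers": -1, "x": 0.023, "y": 0.018, "z": 0, "ax": 0, "ay": 0, "az": 0},
    {"fingers": -1, "x": 0.023, "y": 0.018, "z": 0, "ax": 0, "ay": 0, "az": 0},
    {"fingers": -1, "x": 0.023, "y": 0.018, "z": 0, "ax": 0, "ay": 0, "az": 0},
    {"fingers": -1, "x": 0.02, "y": 0.015, "z": 0, "ax": 0, "ay": 0, "az": 0},
    {"fingers": -1, "x": 0.014, "y": 0.011, "z": 0, "ax": 0, "ay": 0, "az": 0},
    {"fingers": -1, "x": 0, "y": 0, "z": 0, "ax": 0, "ay": 0, "az": 0},
    {"fingers": -1, "x": 0, "y": 0, "z": 0, "ax": 0, "ay": 0, "az": 0},
  ],
)

```text
clock: 4.4
tcp_pos: [0.638, -0.1583, 0.1654]
orientation: [-3.107, -0.459, 0.001]
contact_force: [-0.6, 1.0, -1.5]
grip_width: 0.0547
gripper_force: 63.7
```

Run:
```python
from h import *
o=r.get_obs(); need([.641,-.1585,.135])
f=grab('side'); c=cv2.resize(f['frame'][60:220,210:410],None,fx=3.5,fy=3.5,interpolation=cv2.INTER_CUBIC); cv2.imwrite('pics/s3.png',c[...,::-1])
Q=xyz(f); hsv=cv2.cvtColor(f['frame'],cv2.COLOR_RGB2HSV)
m=(np.hypot(Q[...,0]-.641,Q[...,1]+.1585)<.07)&(Q[...,2]>.09)&(hsv[...,1]>130)
q=Q[m]; print(len(q),q.min(0).round(4),q.max(0).round(4))
for a,b in((.09,.11),(.135,.18)):   # slices: circle fit least squares
    s=q[(q[:,2]>a)&(q[:,2]<b)]
    if len(s)>8:
        from scipy.optimize import least_squares as L
        R={.09:.0245,.135:.028}[a]
        w=L(lambda p:np.hypot(s[:,0]-p[0],s[:,1]-p[1])-R,[.641,-.158],loss='soft_l1',f_scale=.002); print(a,len(s),w.x.round(4),np.abs(w.fun).mean().round(4))
```

```text
t 4.4 tcp [ 0.638  -0.1583  0.1654] F [-0.6  1.  -1.5] w 0.0547 gf 63.7 tool shift mm [ 2.8  1.1 30.4] tilt [-9.e-04  3.e-04 -1.e+00] tooly [ 0.289 -0.957 -0.001]
398 [ 0.6057 -0.19    0.1082] [ 0.6556 -0.1015  0.4338]
0.135 162 [ 0.6395 -0.1584] 0.0012
```

View pics/s3.png

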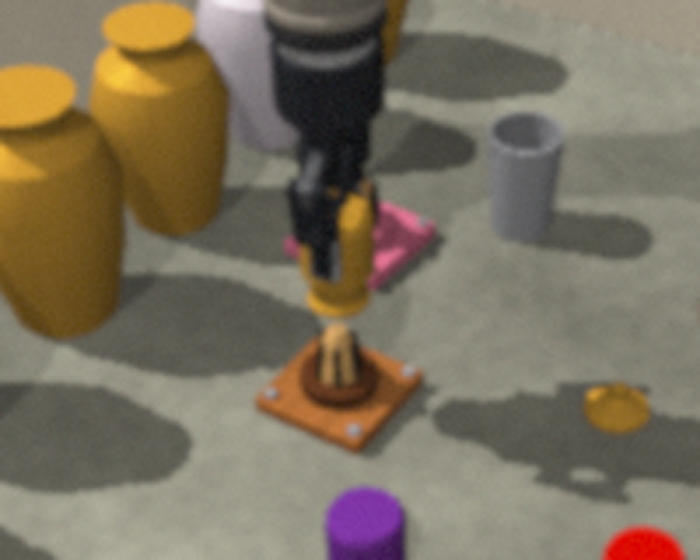

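The urn hangs upright, its rim (crop 338,305) straight above the nose (338,330). The fit says it is about 3 mm short in x. I'll correct that and lower over the nose.

Request:
arm_command(
  rows=[
    {"fingers": -1, "x": 0.003, "y": 0.001, "z": 0.003, "ax": 0, "ay": 0, "az": 0},
    {"fingers": -1, "x": 0, "y": 0, "z": 0.01, "ax": 0, "ay": 0, "az": 0},
    {"fingers": -1, "x": 0, "y": 0, "z": 0.012, "ax": 0, "ay": 0, "az": 0},
    {"fingers": -1, "x": 0, "y": 0, "z": 0.012, "ax": 0, "ay": 0, "az": 0},
    {"fingers": -1, "x": 0, "y": 0, "z": 0.01, "ax": 0, "ay": 0, "az": 0},
    {"fingers": -1, "x": 0, "y": 0, "z": 0.006, "ax": 0, "ay": 0, "az": 0},
    {"fingers": -1, "x": 0, "y": 0, "z": 0, "ax": 0, "ay": 0, "az": 0},
    {"fingers": -1, "x": 0, "y": 0, "z": 0, "ax": 0, "ay": 0, "az": 0},
  ],
)

```text
clock: 5.12
tcp_pos: [0.6412, -0.1586, 0.1128]
orientation: [3.108, 0.459, -0.001]
contact_force: [1.1, -1.7, -1.0]
grip_width: 0.055
gripper_force: 63.7
```

```bash
python3 -c "
from h import *
need([.641,-.1585,.0877])"
```

```text
t 5.12 tcp [ 0.6412 -0.1586  0.1128] F [ 1.1 -1.7 -1. ] w 0.055 gf 63.7 tool shift mm [-0.1 -0.1 25.1] tilt [-5.e-04 -3.e-04 -1.e+00] tooly [ 0.289 -0.957  0.   ]
```

Request:
arm_command(
  rows=[
    {"fingers": -1, "x": 0, "y": 0, "z": 0.003, "ax": 0, "ay": 0, "az": 0},
    {"fingers": -1, "x": 0, "y": 0, "z": 0.003, "ax": 0, "ay": 0, "az": 0},
    {"fingers": -1, "x": 0, "y": 0, "z": 0.003, "ax": 0, "ay": 0, "az": 0},
    {"fingers": -1, "x": 0, "y": 0, "z": 0.003, "ax": 0, "ay": 0, "az": 0},
    {"fingers": -1, "x": 0, "y": 0, "z": 0.003, "ax": 0, "ay": 0, "az": 0},
    {"fingers": -1, "x": 0, "y": 0, "z": 0, "ax": 0, "ay": 0, "az": 0},
    {"fingers": -1, "x": 0, "y": 0, "z": 0, "ax": 0, "ay": 0, "az": 0},
  ],
)

```text
clock: 5.7
tcp_pos: [0.642, -0.1593, 0.0984]
orientation: [3.106, 0.459, 0.002]
contact_force: [2.8, -5.3, -0.5]
grip_width: 0.0551
gripper_force: 64.0
```

Request:
arm_command(
  rows=[
    {"fingers": -1, "x": 0, "y": 0, "z": 0.002, "ax": 0, "ay": 0, "az": 0},
    {"fingers": -1, "x": 0, "y": 0, "z": 0.002, "ax": 0, "ay": 0, "az": 0},
    {"fingers": -1, "x": 0, "y": 0, "z": 0.002, "ax": 0, "ay": 0, "az": 0},
    {"fingers": -1, "x": 0, "y": 0, "z": 0, "ax": 0, "ay": 0, "az": 0},
    {"fingers": -1, "x": 0, "y": 0, "z": 0, "ax": 0, "ay": 0, "az": 0},
  ],
)

```text
clock: 6.12
tcp_pos: [0.6423, -0.1594, 0.0934]
orientation: [3.106, 0.458, 0.004]
contact_force: [1.2, -4.3, 5.9]
grip_width: 0.0546
gripper_force: 64.6
```

Request:
arm_command(
  rows=[
    {"fingers": -1, "x": 0, "y": 0, "z": 0.002, "ax": 0, "ay": 0, "az": 0},
    {"fingers": -1, "x": 0, "y": 0, "z": 0.002, "ax": 0, "ay": 0, "az": 0},
    {"fingers": -1, "x": 0, "y": 0, "z": 0, "ax": 0, "ay": 0, "az": 0},
    {"fingers": -1, "x": 0, "y": 0, "z": 0, "ax": 0, "ay": 0, "az": 0},
  ],
)

```text
clock: 6.45
tcp_pos: [0.6426, -0.1594, 0.0902]
orientation: [3.106, 0.458, 0.005]
contact_force: [-0.6, -4.9, 10.4]
grip_width: 0.0549
gripper_force: 65.0
```

Request:
arm_command(
  rows=[
    {"fingers": -1, "x": 0, "y": 0, "z": 0.002, "ax": 0, "ay": 0, "az": 0},
    {"fingers": -1, "x": 0, "y": 0, "z": 0, "ax": 0, "ay": 0, "az": 0},
    {"fingers": -1, "x": 0, "y": 0, "z": 0, "ax": 0, "ay": 0, "az": 0},
  ],
)

```text
clock: 6.7
tcp_pos: [0.6427, -0.1594, 0.0885]
orientation: [3.106, 0.458, 0.005]
contact_force: [-0.3, -4.7, 12.8]
grip_width: 0.055
gripper_force: 65.3
```

Request:
arm_command(
  rows=[
    {"fingers": -1, "x": 0, "y": 0, "z": 0.002, "ax": 0, "ay": 0, "az": 0},
    {"fingers": -1, "x": 0, "y": 0, "z": 0, "ax": 0, "ay": 0, "az": 0},
    {"fingers": -1, "x": 0, "y": 0, "z": 0, "ax": 0, "ay": 0, "az": 0},
  ],
)

```text
clock: 6.95
tcp_pos: [0.6428, -0.1594, 0.0877]
orientation: [3.105, 0.458, 0.005]
contact_force: [-3.6, -4.2, 20.4]
grip_width: 0.0552
gripper_force: 65.9
```

Request:
arm_command(
  rows=[
    {"fingers": -1, "x": 0, "y": 0, "z": 0.001, "ax": 0, "ay": 0, "az": 0},
    {"fingers": -1, "x": 0, "y": 0, "z": 0, "ax": 0, "ay": 0, "az": 0},
    {"fingers": -1, "x": 0, "y": 0, "z": 0, "ax": 0, "ay": 0, "az": 0},
  ],
)

```text
clock: 7.2
tcp_pos: [0.6429, -0.1594, 0.0876]
orientation: [3.105, 0.458, 0.005]
contact_force: [-5.3, -4.1, 26.9]
grip_width: 0.0548
gripper_force: 66.6
```

Run:
```python
from h import *
need([.641,-.1585,.0877])
for n in('side','top'):
    f=grab(n); Q=xyz(f); hsv=cv2.cvtColor(f['frame'],cv2.COLOR_RGB2HSV)
    m=(np.hypot(Q[...,0]-.641,Q[...,1]+.1585)<.03)&(hsv[...,1]>130)&(hsv[...,2]>120)&(Q[...,2]>.1)&(Q[...,2]<.13); print(n,m.sum(),np.percentile(Q[m][:,2],[50,90,98]).round(4) if m.any() else 0)
    if n=='side':
        c=cv2.resize(f['frame'][80:220,230:390],None,fx=4,fy=4,interpolation=cv2.INTER_CUBIC); cv2.imwrite('pics/s4.png',c[...,::-1])
```

```text
t 7.2 tcp [ 0.6429 -0.1594  0.0876] F [-5.3 -4.1 26.9] w 0.0548 gf 66.6 tool shift mm [-1.6 -1.4 -0.1] tilt [ 0.0039 -0.0025 -1.    ] tooly [ 0.289 -0.957  0.003]
side 75 [0.1103 0.1125 0.1137]
top 72 [0.1098 0.1135 0.1151]
```

View pics/s4.png

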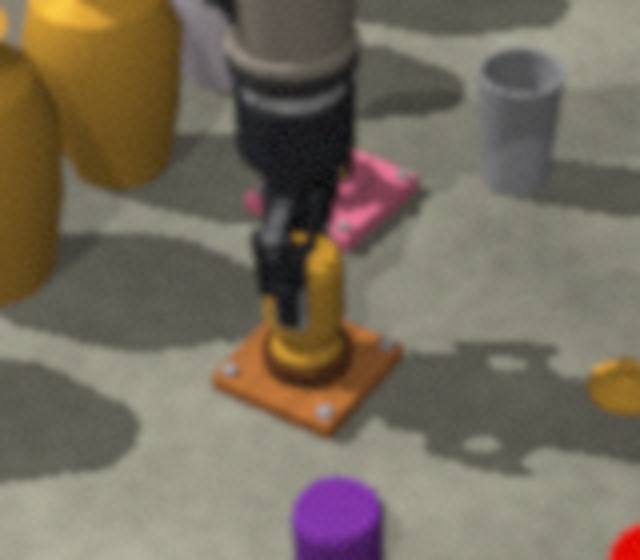

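The rim has bottomed on the collar: the force rises stiffly at z 0.0876 and the foot is at 0.110. In the picture the rim sits on the collar (crop 308,355). I'll unload, open and withdraw upward.

Request:
arm_command(
  rows=[
    {"fingers": -1, "x": 0, "y": 0, "z": -0.003, "ax": 0, "ay": 0, "az": 0},
    {"fingers": 1, "x": 0, "y": 0, "z": 0, "ax": 0, "ay": 0, "az": 0},
    {"fingers": 1, "x": 0, "y": 0, "z": 0, "ax": 0, "ay": 0, "az": 0},
    {"fingers": 1, "x": 0, "y": 0, "z": 0, "ax": 0, "ay": 0, "az": 0},
    {"fingers": 1, "x": 0, "y": 0, "z": 0, "ax": 0, "ay": 0, "az": 0},
    {"fingers": 1, "x": 0, "y": 0, "z": 0, "ax": 0, "ay": 0, "az": 0},
    {"fingers": 1, "x": 0, "y": 0, "z": 0, "ax": 0, "ay": 0, "az": 0},
    {"fingers": 1, "x": 0, "y": 0, "z": 0, "ax": 0, "ay": 0, "az": 0},
  ],
)

```text
clock: 7.97
tcp_pos: [0.6412, -0.1579, 0.086]
orientation: [-3.107, -0.46, 0.001]
contact_force: [0.7, -1.1, 0.4]
grip_width: 0.0854
gripper_force: 0.0
```

Request:
arm_command(
  rows=[
    {"fingers": 1, "x": 0, "y": 0, "z": -0.01, "ax": 0, "ay": 0, "az": 0},
    {"fingers": 1, "x": 0, "y": 0, "z": -0.02, "ax": 0, "ay": 0, "az": 0},
    {"fingers": 1, "x": 0, "y": 0, "z": -0.03, "ax": 0, "ay": 0, "az": 0},
    {"fingers": 1, "x": 0, "y": 0, "z": -0.03, "ax": 0, "ay": 0, "az": 0},
    {"fingers": 1, "x": 0, "y": 0, "z": -0.03, "ax": 0, "ay": 0, "az": 0},
    {"fingers": 1, "x": 0, "y": 0, "z": -0.02, "ax": 0, "ay": 0, "az": 0},
    {"fingers": 1, "x": 0, "y": 0, "z": 0, "ax": 0, "ay": 0, "az": 0},
    {"fingers": 1, "x": 0, "y": 0, "z": 0, "ax": 0, "ay": 0, "az": 0},
  ],
)

```text
clock: 8.63
tcp_pos: [0.6421, -0.1582, 0.2286]
orientation: [3.107, 0.459, 0.005]
contact_force: [0.9, -0.5, -0.6]
grip_width: 0.0853
gripper_force: 0.0
```

Run:
```python
from h import *
need([.641,-.1585,.0877])
for n in('side','top'):
    f=grab(n); Q=xyz(f)
    m=(np.hypot(Q[...,0]-.641,Q[...,1]+.1585)<.035)&(Q[...,2]>.104)&(Q[...,2]<.14); q=Q[m]; print(n,m.sum(),q.mean(0).round(4) if m.any() else 0)
    if m.sum()>20: A=np.c_[q[:,:2]-q[:,:2].mean(0),np.ones(len(q))]; print('slope',np.linalg.lstsq(A,q[:,2],rcond=None)[0].round(3))
    if n=='side':
        c=cv2.resize(f['frame'][80:220,230:390],None,fx=4,fy=4,interpolation=cv2.INTER_CUBIC); cv2.imwrite('pics/s5.png',c[...,::-1])
```

```text
t 8.63 tcp [ 0.6421 -0.1582  0.2286] F [ 0.9 -0.5 -0.6] w 0.0853 gf 0.0 tool shift mm [ -1.6  -0.3 140.9] tilt [ 3.6e-03 -8.0e-04 -1.0e+00] tooly [ 0.289 -0.957  0.002]
side 241 [ 0.64   -0.1551  0.1105]
slope [ 0.026 -0.061  0.11 ]
top 419 [ 0.6396 -0.1579  0.1106]
slope [ 0.023 -0.01   0.111]
```

View pics/s5.png

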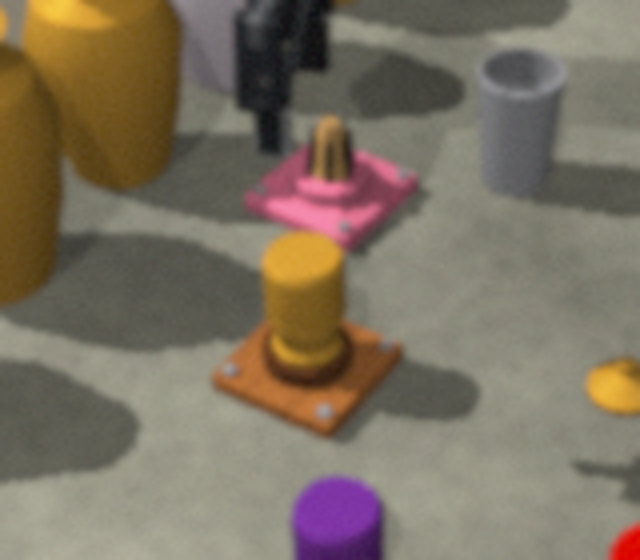

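The urn stands upright on the collar (crop 305,300). Its foot is at 0.1105 and it is centred, and the gripper is clear.

```bash
python3 -c "
from bench import r
print(r.hand_in())"
```

```text
the job is handed in; nothing more can be done
None
```

The small brass urn is pressed home on the stout taper: upright, rim on the collar to within about 1 mm and centred to within about 2 mm by the cameras. The gripper is clear and the job was handed in at about 9 s; the final push peaked near 27 N at the wrist, above your 20 N figure for the push, because I pressed on after the rim had bottomed.

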